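# Clamp a silver blank in the marking jig and stamp it

## Robot

A 6-joint arm with a two-finger parallel gripper is mounted at the origin on the work surface. World frame = base frame: x ahead of the robot, y to its left, z up, the work surface at z = 0. Lengths are in mm, angles in rad, forces in N, time in s.
With the tool pointing down it reaches from about 425 to 1125 mm from the base axis. Payload 14.9 kg.
Tool frame: the origin (TCP) lies on the centre line of the jaws, within the pads' length; the fingertips stand 22 mm ahead of it and the grasp point (between the pads) lies 3 mm ahead of it (bot.tcp_to_tips is the distance from the TCP to the fingertips, in mm); z points along the fingers, y is the line along which they close (so a half turn about z gives the same grasp; the last joint's range is limited). The gripper opens to 91 mm and grips with 3 to 60 N. Pads are 32 mm wide; open, the fingers measure 118 mm over their backs; the gripper's body (76 mm by 178 mm) begins 60 mm behind the grasp point.
Start: joints at [-1.208, 0.379, 1.734, -0, 1.028, -0.033], TCP at [269.879, -645.897, 235.932] pointing down, gripper open.
Joint ranges: [-2.77, 2.77], [-0.74, 2.19], [0, 2.66], [-1.06, 4.2], [0.31, 2.87], [-3.08, 3.08]. Speed limits (rad/s): [1.89, 1.89, 2.39, 3.14, 3.14, 3.14].

## Interface

Orientations are given as a rotation vector (axis times angle).
In Python, from cell import monitor, eyes, job, bot gives the robot as it stands.
- The arm moves only by the shell command python3 -m inch 'ROWS' [FORCE]. ROWS is text: rows parted by semicolons, each of 7 numbers parted by spaces: the opening in per cent of the stroke, from 0 (shut) to 100 (fully open), then the shift along the tool's x, y, z in mm, then the turn, a rotation vector about the tool's x, y, z in rad. A call has 1 to 12 rows; each row is the pose to reach, as a shift and turn from the pose commanded when the call began, along the tool's axes at that moment; what a row does not reach only later rows make up. A row lasts 1/8 s, in which the tool goes at most 62.5 mm and 10.7 degrees, less where a joint would pass 70% of its speed; a pose out of reach is approached as far as the arm can. A call with a gripper value outside its range is refused whole. The fingers move at their own pace and stop on an object; FORCE is the grip in N (left out, the last holds). Time passes only in rows, so rows that repeat a pose let the fingers close. It gives the time, the measured TCP pose, the force, the opening and the grip force at its end, in the units of the state.
- monitor.get_state(): the state, without advancing time (a new reading comes with each control period).
- eyes.get_image(name): name is "scene" or "top"; returns (picture, depth): 400x640x3 uint8, red, green, blue; 400x640 float32, mm along the optical axis (not along the pixel's ray), 0 where there is no reading.
- eyes.get_calibration(name): a dict with "K" (3x3 intrinsics, pixels), "origin" and "orientation" of the camera in the world. Camera axes: x right, y up, looking along -z (the intrinsics and any distortion apply to the point x, -y, -z); pixel columns grow to the right and rows downward; lengths in mm; the calibration is good to about 2 mm. A picture is of the moment at which its call begins. get_calibration takes no time and is no camera call.
- job.job_done(): hands the job in; it is judged then, once.
The state is a dict: "t": time; "joints": joint angles; "qd": joint speeds; "joint_efforts": joint torques, N m; "position": TCP position; "orientation": TCP orientation; "force": force on the tool from outside, world axes, zero at the start; "wrist_torque": the same for the moment, N m; "gripper_width": opening from 0.0 (shut) to 1.0 (fully open); "finger_force": force on a finger pad.
Only numpy, scipy, OpenCV 4.12 (cv2) and the standard library are available. Lean on these libraries where they do the work, as an engineer would, in place of code of your own. Each camera call takes 0.05 s, during which the arm holds its last target. There are 200 camera calls.

## Task

On the marking jig, squeeze the sliding jaw's spring lock tab, keep it squeezed while you slide the jaw along until the blank is held snugly between the jaw and the fixed stop, then let the tab spring out so that the jaw locks. Then take the steel hand stamp, press it upright and firmly on the middle of the blank, lift it straight off without dragging it, and stand it back upright on its cork rest. Do not knock over the stamp or the glass tumbler.

Things in the scene. Friction and masses are not known exactly. Their poses are not given: they have to be found in the camera images.
- jig: Fixed flat grey-painted metal base, 90 mm (its x) by 320 mm (its y), 12 mm thick; the jaw slides along its y, on the +y part. Origin: centre of the underside, on the table, z up. Two guide ribs along the bed (inner faces 49 mm apart, tops 17 mm above the table) and a rack of lock teeth on the +x side. The blank lies on the bed (12 mm up) between the ribs and slides along y.
- jaw (a joint): Travel (m) of the jaw from fully open (0) towards the stop, along jig -y; 0.125 with the blank snug, 0.145 at most. Jaw centre at jig y = 125 mm minus travel. A pawl locks it in notches 8 mm apart, one at the snug place (0.1245), unless the tab is pressed; then 1 to 2 N slide it, about 5 N with the blank. Dark steel saddle 70 (x) by 60 mm (y), top 36 mm up; housing on it 30 x 36 mm, to 81 mm up.
- tab (a joint): Press travel (m) of the lock tab: 0 out, 0.008 fully in, jaw free beyond 0.006. (Left between notches it may stay half in until the jaw moves.) Ribbed steel plate 8 x 36 mm, 38 to 81 mm up, on the +x side of the housing; pushed in along jig -x; spring 7 to 11 N. Pinch it against the housing's -x face, fingers closing along jig x: 48 mm over both when out, 40 mm pressed. Grip 20 to 30 N.
- jaw_grip (a point): Point to pinch the jaw at: at the jaw's centre along jig y, midway between the pressed tab's outer face and the housing's -x face (2 mm to the -x side of the jig's middle), 62 mm above the table. Axes as the jig's; moves with the jaw. Saddle top 26 mm below it, top of housing and tab 19 mm above. The jaw's clamping face is 30 mm from it towards jig -y.
- blank: Flat silver-grey metal bar, 44 mm (its x) by 90 mm (its y) by 8 mm thick, 0.28 kg, loose on the jig's bed between the ribs, some way from the fixed stop at first. Origin: centre of its underside; its y lies along the jig's y.
- blank_top (a point): Centre of the blank's upper face, 20 mm above the table: where the stamp is to be pressed.
- stamp: Steel hand stamp standing upright: round foot 36 mm diameter, 22 mm high, above it a round dark shank 26 mm diameter, 82 mm high in all, about 0.3 kg. Origin: centre of the foot's flat underside (the stamping face), z up along the shank. Grip the shank just above the foot, so that the shoulder takes the push. About 10 N or more for half a second makes the mark.
- rest: Square cork rest of the stamp, 90 x 90 mm, 10 mm thick, fixed on the table to the left or right of the jig. Origin: centre of its underside. The stamp stands on it at the start and belongs near its middle.
- tumbler: Open glass tumbler, 72 mm diameter, 85 mm high, a bystander. Origin: centre of its underside.
- stop_face (a point): Middle of the fixed stop's clamping face, which looks to jig +y, 20 mm above the table, at jig y = -120 mm. The stop is a steel bar across the jig's -y end, 75 mm wide, its top 36 mm above the table.
There are look-alikes about, which are no part of the job. Of the things shaped like the stamp, the steel one is meant.

How it is judged:
By the outcome, as a careful person would: the job done as asked, in the order asked, and still so for the second after the job is handed in, with the robot touching nothing.
It also fails if it takes over 67 s, if anything falls off the work surface, if the arm or the gripper's body presses on something with over 40 N, if the wrist force passes 120 N, or if a joint passes its speed limit or range.

## Working session

There is one attempt and no reset: what is moved stays moved. The work goes in short steps, Python scripts to look and compute and a shell command to move; the robot and the scene stay as the last step left them, time stands still between calls to the robot, and variables do not carry over. Pictures are saved under pics/ and viewed, at most 10 in all, crops included, and the job is handed in when it is done.

```bash
ls; mkdir -p pics; cat > h.py <<'E'
import numpy as np, cv2
from scipy.spatial.transform import Rotation as R
from cell import monitor, eyes, job, bot
def snap(n,f):
    im,d=eyes.get_image(n); cv2.imwrite(f'pics/{f}.png',im[:,:,::-1]); np.save(f'pics/{f}.npy',d); return im,d
def P(n,d,u,v,z=None):
    c=eyes.get_calibration(n);K=np.array(c['K']);o=np.array(c['origin']);q=np.array(c['orientation'])
    Rm=R.from_rotvec(q).as_matrix() if q.size==3 else (q if q.size==9 else R.from_quat(q).as_matrix())
    r=np.linalg.solve(K,[u,v,1]);r=Rm@np.array([r[0],-r[1],-r[2]])
    if z is not None: return o+r*(z-o[2])/r[2]
    w=d[int(v)-1:int(v)+2,int(u)-1:int(u)+2]; return o+r*np.median(w[w>0])
E
python3 - <<'E'
from h import *
for n in('scene','top'): snap(n,n+'0'); print(eyes.get_calibration(n))
print(monitor.get_state())
E
```

```text
pics
{'K': array([[413.70958204,   0.        , 318.31611478],
       [  0.        , 413.70958204, 200.7675836 ],
       [  0.        ,   0.        ,   1.        ]]), 'origin': array([1220.75164333,   24.13693228,  578.62473265]), 'orientation': array([0.7455912 , 0.75797867, 1.45947061])}
{'K': array([[452.21251   ,   0.        , 312.23519512],
       [  0.        , 452.21251   , 199.82693793],
       [  0.        ,   0.        ,   1.        ]]), 'origin': array([ 423.04155459,    7.11257087, 1121.33217218]), 'orientation': array([ 0.05507613, -0.06309977, -1.59510184])}
{'t': 0.1, 'joints': array([-1.20831608e+00,  3.79361252e-01,  1.73469911e+00, -8.20867616e-06,
        1.02849544e+00, -3.33450517e-02]), 'qd': array([ 0.00051029, -0.00113166, -0.00243076,  0.00164146, -0.00070275,
       -0.00014917]), 'joint_efforts': array([-3.37454592e-03, -7.65049052e+01, -4.35298705e+01,  6.51587010e-02,
        3.97011428e-02, -2.69796908e-05]), 'position': array([ 269.74923887, -645.59036427,  235.36177147]), 'orientation': array([-3.07933427e+00, -6.17529793e-01,  2.58668041e-04]), 'force': array([-0.30585343, -0.51839454, -0.7746726 ]), 'wrist_torque': array([ 0.03900038, -0.01248965, -0.01408762]), 'finger_force': 0.0, 'gripper_width': 1.0000840551212247}
```

View pics/scene0.png

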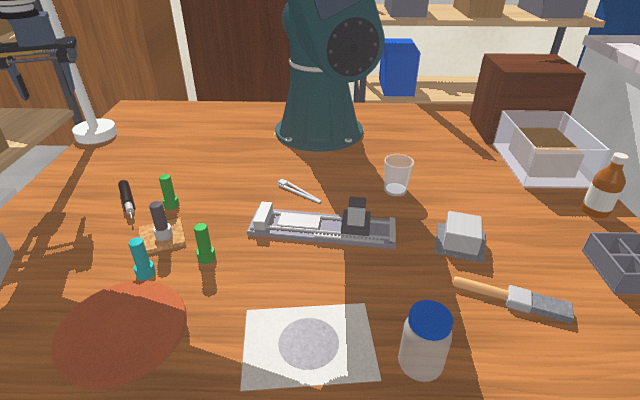

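View pics/top0.png

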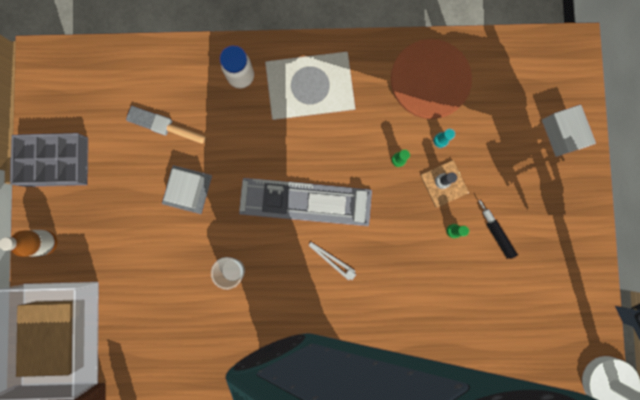

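Scene view: the steel stamp stands on the cork at (160,225). Its look-alikes are teal at (142,258) and green at (167,190) and (204,243). Top view: the stamp is at (447,179), the jaw at (274,197), the stop at (361,206) and the tumbler at (228,273). The stamp meant is the one with a dark shank and steel foot on the cork. I'll confirm that in an enlarged crop.

```bash
python3 - <<'E'
from h import *
t=cv2.imread('pics/top0.png');s=cv2.imread('pics/scene0.png')
a=cv2.resize(t[165:240,230:390],(800,375),interpolation=cv2.INTER_CUBIC)
b=cv2.resize(t[145:220,415:495],(240,225),interpolation=cv2.INTER_CUBIC)
c=cv2.resize(s[190:265,240:400],(480,225),interpolation=cv2.INTER_CUBIC)
o=np.zeros((600,800,3),np.uint8);o[:375]=a;o[375:,:240]=b;o[375:,250:730]=c
cv2.imwrite('pics/c1.png',o)
E
```

```text
(no output)
```

View pics/c1.png

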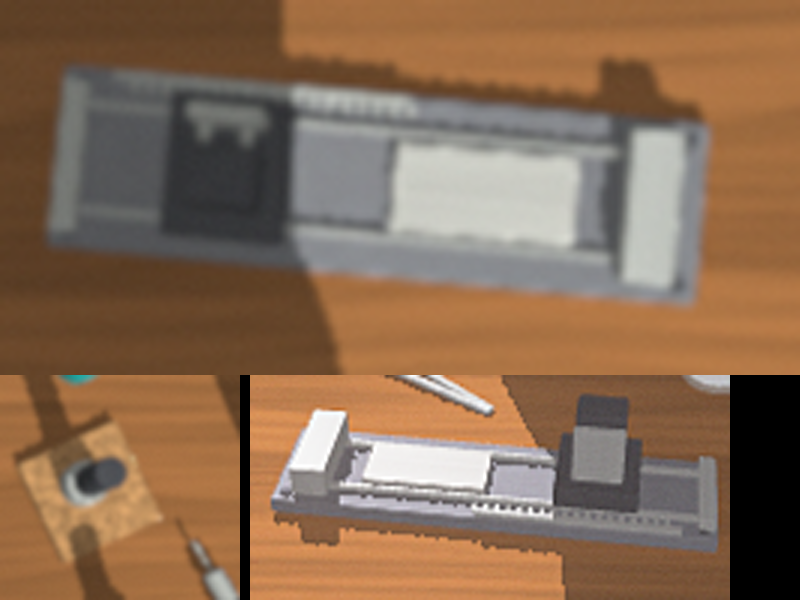

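The crop confirms the dark-shanked steel stamp on the cork. The jig has its jaw at the left (+y) end, with the tab on the far (+x) side. Base corners in the crop: (66,68), (710,122), (694,302), (48,246).

```bash
python3 - <<'E'
from h import *
d=np.load('pics/top0.npy');ds=np.load('pics/scene0.npy')
C=[(66,68),(710,122),(694,302),(48,246)]
W=np.array([P('top',d,230+u/5-.4,165+v/5-.4,12) for u,v in C]);print(W.round(1))
c=W.mean(0);y=(W[0]+W[3]-W[1]-W[2])[:2];print('jig',c,'len',np.linalg.norm(y)/2,np.linalg.norm(W[0]-W[3]),np.linalg.norm(W[1]-W[2]));y/=np.linalg.norm(y);x=np.array([y[1],-y[0]]);print('yaw',np.arctan2(-y[1]*0+ -x[1]*-1,x[0]),'y',y)
def J(u,v,z):
    p=P('top',d,230+u/5-.4,165+v/5-.4,z)[:2]-c[:2];return (p@x).round(1),(p@y).round(1)
print('saddle right edge',J(291,165,36),'left',J(168,170,36))
print('housing top tab corners',J(185,105,81),J(268,105,81),'bot',J(185,205,81),J(265,205,81))
print('blank',J(397,190,20),J(578,195,20),'stop face',J(628,205,36))
f=lambda u,v:(415+u/3-.3,145+(v-375)/3-.3)
print('stamp top',P('top',d,*f(107,470),82+10),P('top',d,*f(107,470)),'foot',P('top',d,*f(82,483),32))
R4=[(18,462),(107,412),(163,518),(72,562)];print('rest',np.mean([P('top',d,*f(*r),10) for r in R4],0),[P('top',d,*f(*r),10).round() for r in R4])
print('tumbler',P('top',d,228,273,85), 'scene stamp top',P('scene',ds,157,203,92),'jaw scene',P('scene',ds,355,203,81))
for n,D,uv in(('top',d,(447.5,178)),('top',d,(274,202))):print(P(n,D,*uv))
for u,v in((415,150),(400,155),(445,137),(457,231)):print(u,v,P('top',d,u,v).round())
s=monitor.get_state();print(R.from_rotvec(s['orientation']).as_matrix().round(3))
E
```

```text
[[ 564.1  170.3   12. ]
 [ 529.4 -146.6   12. ]
 [ 441.  -135.6   12. ]
 [ 476.4  180.4   12. ]]
jig [502.72057208  17.10617205  12.        ] len 318.4042101353013 88.22983371506035 89.07863666292103
yaw -0.11025746240279195 y [0.1100342 0.9939278]
saddle right edge (np.float64(3.9), np.float64(42.8)) left (np.float64(-3.5), np.float64(101.6))
housing top tab corners (np.float64(24.1), np.float64(91.5)) (np.float64(27.3), np.float64(53.3)) bot (np.float64(-22.0), np.float64(87.3)) (np.float64(-18.9), np.float64(50.5))
blank (np.float64(-2.6), np.float64(-8.9)) (np.float64(2.4), np.float64(-97.2)) stop face (np.float64(-1.5), np.float64(-120.4))
stamp top [ 546.34171659 -317.32182265   92.        ] [ 546.39621412 -317.46521966   91.5450447 ] foot [ 543.45438449 -315.48385011   32.        ]
rest [ 541.30943808 -328.38773762   10.        ] [array([ 565., -270.,   10.]), array([ 604., -345.,   10.]), array([ 515., -387.,   10.]), array([ 481., -311.,   10.])]
tumbler [339.15577844 196.1150957   85.        ] scene stamp top [ 540.97996935 -317.87616553   92.        ] jaw scene [514.47166348  86.30663847  81.        ]
[ 542.7388768  -310.56516381   91.976585  ]
[498.40583259  89.19425279  79.46468841]
415 150 [ 626. -261.   -1.]
400 155 [ 600. -206.   81.]
445 137 [ 642. -315.   73.]
457 231 [ 421. -334.   69.]
[[ 0.923  0.386 -0.   ]
 [ 0.386 -0.923  0.001]
 [ 0.    -0.001 -1.   ]]
```

```bash
cat >> h.py <<'E'
def go(x,y,z,yang=None,s=None):
    """tool shift and turn from the present pose to TCP x,y,z pointing down, tool y at world angle yang (mod pi)"""
    s=s or monitor.get_state();M=R.from_rotvec(s['orientation']).as_matrix()
    sh=M.T@(np.array([x,y,z])-s['position'])
    a=np.arctan2(M[1,1],M[0,1]) if yang is None else yang
    if np.cos(a-np.arctan2(M[1,1],M[0,1]))<0:a+=np.pi
    yy=np.array([np.cos(a),np.sin(a),0]);zz=np.array([0,0,-1]);T=np.c_[np.cross(yy,zz),yy,zz]
    print('shift',sh.round(1),'turn',R.from_matrix(M.T@T).as_rotvec().round(3))
jx=np.array([.9939,-.1100]);jy=np.array([.1100,.9939]);c0=np.array([502.7,17.1])
def jig(a,b): return c0+a*jx+b*jy
E
python3 - <<'E'
from h import *
go(470,-250,230,-.11);print(jig(-2,72));go(*jig(-2,72),150,-.11)
E
```

```text
shift [ 337.3 -287.8    5.6] turn [-1.000e-03 -1.000e-03 -1.065e+00]
[508.6322  88.8808]
shift [ 503.6 -585.5   85.9] turn [-1.000e-03 -1.000e-03 -1.065e+00]
```

```bash
python3 -m inch '100 337 -288 6 0 0 -1.065;100 337 -288 6 0 0 -1.065;100 337 -288 6 0 0 -1.065;100 337 -288 6 0 0 -1.065;100 337 -288 6 0 0 -1.065;100 337 -288 6 0 0 -1.065;100 337 -288 6 0 0 -1.065;100 420 -436 50 0 0 -1.065;100 503 -585 86 0 0 -1.065;100 503 -585 86 0 0 -1.065;100 503 -585 86 0 0 -1.065;100 503 -585 86 0 0 -1.065' 25; python3 - <<'E'
from h import *
go(*jig(-2,72),140,-.11)
E
```

```text
t: 1.6
position: [503.4, 48.8, 159.0]
orientation: [2.34, 2.096, 0.0]
force: [1.6, -0.5, -0.2]
gripper_width: 0.996
finger_force: 0.0
shift [40.5  0.8 19. ] turn [ 0. -0. -0.]
```

```bash
python3 -m inch '100 40 1 19 0 0 0;100 40 1 49 0 0 0;100 40 1 49 0 0 0;100 40 1 49 0 0 0'; python3 - <<'E'
from h import *
im,_=snap('scene','s1');im2,_=snap('top','t1')
o=np.zeros((600,800,3),np.uint8)
o[:400]=cv2.resize(im[130:250,220:460],(800,400),interpolation=3)[:,:,::-1];o[400:,:400]=cv2.resize(im2[160:230,230:370],(400,200),interpolation=3)[:,:,::-1]
cv2.imwrite('pics/c2.png',o)
s=monitor.get_state();print(s['position'],s['t']);go(*jig(-2,72),65,-.11)
E
```

```text
t: 2.1
position: [509.2, 86.1, 111.0]
orientation: [2.341, 2.095, 0.0]
force: [0.2, 0.6, 0.3]
gripper_width: 1.002
finger_force: 0.0
[509.58421741  86.02635468 111.44878372] 2.2
shift [ 2.7 -1.3 46.4] turn [ 0.001 -0.    -0.001]
```

View pics/c2.png

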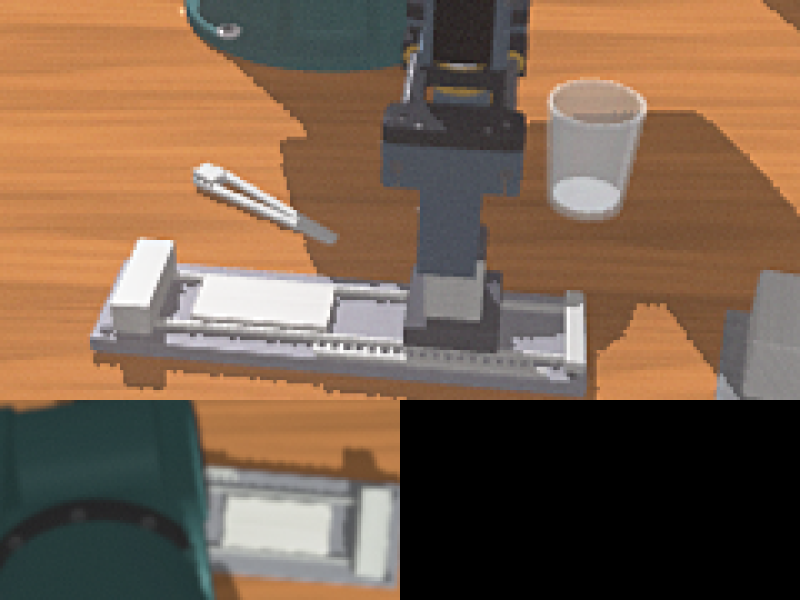

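The finger (columns 420-483) sits over the tab (425-487), a couple of mm to the left. The tumbler is clear. Descending with the small correction and pinching.

```bash
python3 -m inch '100 3 -1 20 0 0 0;100 3 -1 46 0 0 0;100 3 -1 46 0 0 0;60 3 -1 46 0 0 0;45 3 -1 46 0 0 0;35 3 -1 46 0 0 0;35 3 -1 46 0 0 0;35 3 -1 46 0 0 0;35 3 -1 46 0 0 0' 25; python3 - <<'E'
from h import *
go(*jig(-2,0.5),65,-.11)
E
```

```text
t: 3.32
position: [509.9, 89.6, 65.0]
orientation: [2.34, 2.094, 0.004]
force: [5.4, -1.2, -1.4]
gripper_width: 0.437
finger_force: 25.0
shift [-72.3  -1.1  -0.1] turn [ 0.003 -0.001 -0.001]
```

```bash
python3 -m inch '35 -12 -1 0 0 0 0;35 -24 -1 0 0 0 0;35 -36 -1 0 0 0 0;35 -46 -1 0 0 0 0;35 -52 -1 0 0 0 0;35 -56 -1 0 0 0 0;35 -60 -1 0 0 0 0;35 -64 -1 0 0 0 0;35 -67 -1 0 0 0 0;35 -69 -1 0 0 0 0;35 -69 -1 0 0 0 0'; python3 - <<'E'
from h import *
s=monitor.get_state();print(s['force'],s['position']);go(*jig(-2,0.5),65,-.11)
E
```

```text
t: 4.7
position: [501.7, 20.9, 65.0]
orientation: [2.339, 2.093, 0.005]
force: [9.5, -2.4, -4.7]
gripper_width: 0.432
finger_force: 25.0
[ 9.49103314 -2.42977556 -4.69071108] [501.72135265  20.88403654  65.02027424]
shift [-3.2 -0.6  0. ] turn [ 0.004 -0.001 -0.001]
```

```bash
python3 -m inch '35 -1 0.5 0 0 0 0;35 -2 1 0 0 0 0;35 -3 1 0 0 0 0;35 -3 1 0 0 0 0;35 -3 1 0 0 0 0'; python3 - <<'E'
from h import *
s=monitor.get_state();print((s['force'][:2]@jy),s['force']);go(*jig(-2,0),65,-.11)
E
```

```text
t: 5.32
position: [501.5, 17.9, 64.9]
orientation: [2.34, 2.094, 0.003]
force: [3.8, 0.5, 5.2]
gripper_width: 0.436
finger_force: 25.0
0.8794220401375352 [3.78754243 0.46563273 5.20130075]
shift [-0.7 -0.7 -0.1] turn [ 0.002 -0.    -0.   ]
```

Not yet against the stop, as the force along y is still small. I'll creep on.

```bash
python3 -m inch '35 -1 0 0 0 0 0;35 -1.5 0 0 0 0 0;35 -2 0 0 0 0 0;35 -2 0 0 0 0 0'; python3 - <<'E'
from h import *
s=monitor.get_state();print((s['force'][:2]@jy),s['force']);go(*jig(-2,0),65,-.11)
snap('scene','s2')
im=cv2.imread('pics/s2.png');cv2.imwrite('pics/c3.png',cv2.resize(im[180:260,240:400],(800,400),interpolation=3))
E
```

```text
t: 5.82
position: [501.3, 16.7, 64.9]
orientation: [2.341, 2.094, 0.004]
force: [5.1, 14.3, 4.7]
gripper_width: 0.434
finger_force: 25.0
14.815696560127252 [ 5.12338685 14.33959554  4.65390665]
shift [ 0.5 -0.7 -0.1] turn [ 0.002 -0.002 -0.001]
```

View pics/c3.png

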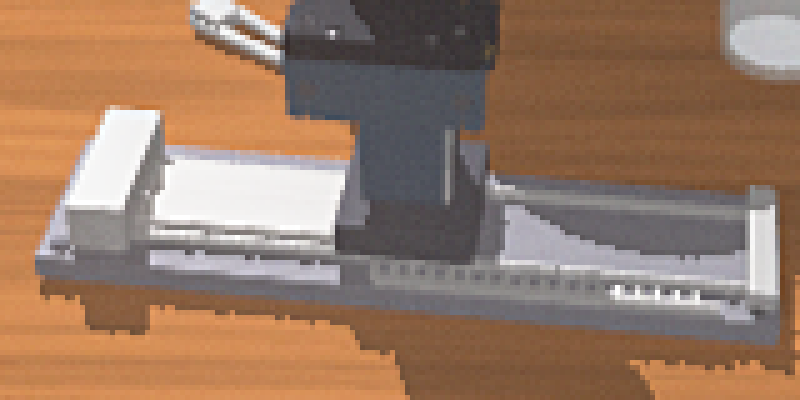

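The blank is closed up between stop and jaw, with a 15 N reaction at the stop. I'll release the tab while holding position, then lift.

```bash
python3 -m inch '50 0 0 0 0 0 0;60 0 0 0 0 0 0;100 0 0 0 0 0 0;100 0 0 0 0 0 0;100 0 0 0 0 0 0;100 0 0 -40 0 0 0;100 0 0 -90 0 0 0;100 0 0 -90 0 0 0'; python3 - <<'E'
from h import *
print(monitor.get_state()['position'])
for a in ((543.5,-315.5),):
  go(*a,160,-.11);go(*a,160,-.6); go(480,-150,160,-.6)
E
```

```text
t: 6.88
position: [501.9, 15.9, 157.5]
orientation: [2.337, 2.094, 0.006]
force: [0.3, -0.4, -0.4]
gripper_width: 0.994
finger_force: 0.0
[501.89643453  15.88171556 157.46049774]
shift [-324.8   77.7   -2.3] turn [ 0.005 -0.     0.   ]
shift [-324.8   77.7   -2.3] turn [ 0.005 -0.002  0.49 ]
shift [-167.3   -3.6   -2.6] turn [ 0.005 -0.002  0.49 ]
```

```bash
python3 -m inch '65 -325 78 -2 0 0 0;65 -325 78 -2 0 0 0;65 -325 78 -2 0 0 0;65 -325 78 -2 0 0 0;65 -325 78 -2 0 0 0;65 -325 78 -2 0 0 0;65 -325 78 -2 0 0 0;65 -325 78 -2 0 0 0' 40; python3 - <<'E'
from h import *
im,_=snap('scene','s3');im2,_=snap('top','t3')
o=np.zeros((600,800,3),np.uint8)
o[:300]=cv2.resize(im[170:260,230:470],(800,300),interpolation=3)[:,:,::-1]
o[300:,:400]=cv2.resize(im[140:260,100:260],(400,300),interpolation=3)[:,:,::-1]
o[300:,400:]=cv2.resize(im2[165:240,260:360],(400,300),interpolation=3)[:,:,::-1]
cv2.imwrite('pics/c4.png',o)
print(monitor.get_state()['position'])
E
```

```text
t: 7.88
position: [541.5, -314.2, 155.6]
orientation: [-2.338, -2.096, 0.001]
force: [0.6, 1.2, -0.2]
gripper_width: 0.652
finger_force: 0.0
[ 541.84168594 -314.17859128  156.06325499]
```

View pics/c4.png

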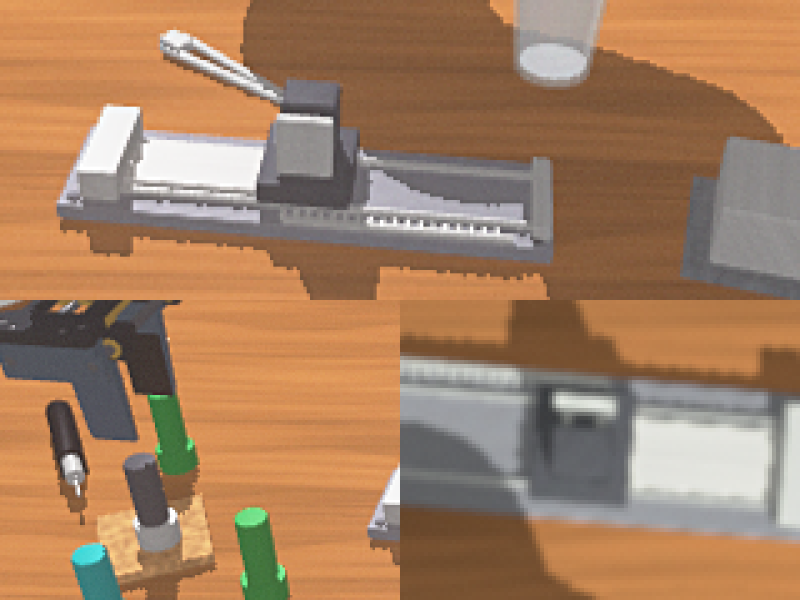

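The jaw is up against the blank and the blank against the stop. The steel stamp stands on the cork at scene pixel (161,213). I'll measure the tab extension and the stamp axis.

```bash
python3 - <<'E'
from h import *
d=np.load('pics/top0.npy');ds=np.load('pics/scene0.npy');d3=np.load('pics/t3.npy');s3=np.load('pics/s3.npy')
def J(D,n='top'):
    v,u=np.mgrid[165:240,240:390] if n=='top' else np.mgrid[170:260,230:420]
    p=[];
    for a,b in zip(u.ravel(),v.ravel()):
        if D[b,a]>0:
            q=P(n,None,a,b,0);c=np.array(eyes.get_calibration(n)['origin'])
            f=D[b,a]; w=P(n,D*0+f,a,b); p.append(w)
    return np.array(p)
def rep(p,m):
    q=p[:,:2]-c0;x=q@jx;y=q@jy;z=p[:,2]
    h=(z>74)&(z<88)&(abs(x)<40);print(m,'hous n',h.sum(),'x',np.percentile(x[h],[1,99]).round(1),'y',np.percentile(y[h],[1,99]).round(1))
    for lo in (45,55,65):
        k=(z>lo)&(z<lo+10)&(x>0)&(x<40);print('  side x',lo,k.sum(),np.percentile(x[k],[50,90]).round(1) if k.sum()>3 else '')
rep(J(d),'top0');rep(J(d3),'top3');rep(J(ds,'scene'),'sc0');rep(J(s3,'scene'),'sc3')
# stamp, scene depth
v,u=np.mgrid[195:250,140:190];p=np.array([P('scene',ds*0+ds[b,a],a,b) for a,b in zip(u.ravel(),v.ravel()) if ds[b,a]>0])
for lo,hi in((88,97),(40,85),(15,30)):
    k=(p[:,2]>lo)&(p[:,2]<hi)&(abs(p[:,0]-543)<35)&(abs(p[:,1]+315)<30);print(lo,k.sum(),p[k].mean(0).round(1),p[k].min(0).round(),p[k].max(0).round())
E
```

```text
Traceback (most recent call last):
  File "h.py", line 7, in P
    c=eyes.get_calibration(n);K=np.array(c['K']);o=np.array(c['origin']);q=np.array(c['orientation'])
ValueError: time passes only in moves, steps and waits
```

```bash
cat >> h.py <<'E'
def cloud(n,D,r0,r1,u0,u1):
    c=eyes.get_calibration(n);K=np.array(c['K']);M=R.from_rotvec(c['orientation']).as_matrix()
    v,u=np.mgrid[r0:r1,u0:u1];z=D[r0:r1,u0:u1].ravel();r=np.linalg.solve(K,np.c_[u.ravel(),v.ravel(),np.ones(u.size)].T)
    return ((M@(r*[[1],[-1],[-1]]*z)).T+c['origin'])[z>0]
E
python3 - <<'E'
from h import *
L=lambda f:np.load(f'pics/{f}.npy')
def rep(p,m):
    q=p[:,:2]-c0;x=q@jx;y=q@jy;z=p[:,2]
    h=(z>74)&(z<88)&(abs(x)<40);print(m,'hous n',h.sum(),'x',np.percentile(x[h],[1,99]).round(1),'y',np.percentile(y[h],[1,99]).round(1))
    for lo in (45,55,65):
        k=(z>lo)&(z<lo+10)&(x>0)&(x<40);print('  side x',lo,k.sum(),np.percentile(x[k],[50,90]).round(1) if k.sum()>3 else '')
for n,f in(('top','top0'),('top','t3'),('scene','scene0'),('scene','s3')):
    rep(cloud(n,L(f),*((165,240,240,390) if n=='top' else (170,260,230,420))),f)
p=cloud('scene',L('scene0'),195,250,140,190)
for lo,hi in((88,97),(40,85),(15,30)):
    k=(p[:,2]>lo)&(p[:,2]<hi)&(abs(p[:,0]-543)<35)&(abs(p[:,1]+315)<30);print(lo,k.sum(),p[k].mean(0).round(1),p[k].min(0).round(),p[k].max(0).round())
E
```

```text
top0 hous n 257 x [-20.4  26.9] y [55.6 90.4]
  side x 45 6 [20.2 24.4]
  side x 55 24 [15.8 19.4]
  side x 65 12 [17.8 19.7]
t3 hous n 254 x [-20.9  26.1] y [-17.3  17.4]
  side x 45 3 
  side x 55 16 [15.3 19.2]
  side x 65 16 [18.8 19.4]
scene0 hous n 275 x [-19.2  28.8] y [56.9 91.7]
  side x 45 66 [26.3 27.6]
  side x 55 66 [26.6 27.8]
  side x 65 77 [26.  27.6]
s3 hous n 261 x [-19.7  27.9] y [-16.   18.9]
  side x 45 65 [25.7 27.8]
  side x 55 70 [25.6 27.3]
  side x 65 78 [25.4 27.4]
88 93 [ 547.6 -318.3   92.1] [ 533. -332.   88.] [ 559. -306.   94.]
40 244 [ 553.4 -315.6   63.1] [ 539. -331.   40.] [ 560. -306.   85.]
15 101 [ 557.2 -314.1   22.3] [ 537. -336.   15.] [ 564. -301.   30.]
```

The tab is back to its initial extension (locked) and the jaw centre is at jig y ≈ 0.4. The stamp axis is at about (546,-318).

```bash
python3 - <<'E'
from h import *
go(546,-318,80,-.11);go(546,-318,55,-.11)
E
```

```text
shift [-3.4  4.6 76.1] turn [-0.001 -0.     0.001]
shift [ -3.4   4.6 101.1] turn [-0.001 -0.     0.001]
```

```bash
python3 -m inch '65 -3.5 4.5 40 0 0 0;65 -3.5 4.5 76 0 0 0;65 -3.5 4.5 92 0 0 0;65 -3.5 4.5 99 0 0 0;65 -3.5 4.5 101 0 0 0;65 -3.5 4.5 101 0 0 0;40 -3.5 4.5 101 0 0 0;20 -3.5 4.5 101 0 0 0;20 -3.5 4.5 101 0 0 0;20 -3.5 4.5 101 0 0 0;20 -3.5 4.5 101 0 0 0' 40;
```

```text
t: 9.35
position: [546.1, -319.6, 55.4]
orientation: [-2.34, -2.096, 0.0]
force: [-0.4, 0.1, 2.7]
gripper_width: 0.282
finger_force: 40.0
```

```bash
python3 - <<'E'
from h import *
print(jig(.5,-75));go(*jig(.5,-75),160,-.11)
E
```

```text
[494.94695 -57.4975 ]
shift [ 254.9  -79.7 -104.6] turn [-0. -0. -0.]
```

```bash
python3 -m inch '20 0 0 -20 0 0 0;20 0 0 -60 0 0 0;20 0 0 -105 0 0 0;20 50 -15 -105 0 0 0;20 100 -30 -105 0 0 0;20 150 -46 -105 0 0 0;20 200 -62 -105 0 0 0;20 240 -75 -105 0 0 0;20 255 -80 -105 0 0 0;20 255 -80 -105 0 0 0;20 255 -80 -105 0 0 0'; python3 -m inch '20 0 0 30 0 0 0;20 0 0 60 0 0 0;20 0 0 75 0 0 0;20 0 0 75 0 0 0;20 0 0 75 0 0 0'; python3 - <<'E'
from h import *
im,ds=snap('scene','s4')
cv2.imwrite('pics/c5.png',cv2.resize(im[150:250,230:390],(800,500),interpolation=3)[:,:,::-1])
print(monitor.get_state()['position']);go(*jig(.5,-75),66,-.11)
p=cloud('scene',ds,150,250,230,390);q=p[:,:2]-c0;x=q@jx;y=q@jy
for lo,hi in((26,34),(34,45),(95,115)):
    k=(p[:,2]>lo)&(p[:,2]<hi)&(abs(x)<40)&(abs(y+75)<22);print(lo,k.sum(),(x[k].max(),y[k].min(),y[k].max()) if k.sum() else '')
k=(p[:,2]>17)&(p[:,2]<23)&(abs(x)<24)&(y<-20)&(y>-125);print('blank',np.percentile(x[k],[1,99]),np.percentile(y[k],[1,99]))
E
```

```text
t: 10.72
position: [495.1, -58.2, 160.7]
orientation: [2.34, 2.095, 0.0]
force: [-0.6, 0.0, -2.8]
gripper_width: 0.283
finger_force: 40.0
t: 11.35
position: [495.2, -57.7, 86.2]
orientation: [2.34, 2.095, 0.001]
force: [0.2, 0.0, -2.4]
gripper_width: 0.275
finger_force: 40.0
[495.34263591 -57.67648464  86.31687243]
shift [ 0.1 -0.4 20.3] turn [ 0.002  0.    -0.   ]
26 0 
34 17 (np.float64(17.73185470668435), np.float64(-89.84427125648361), np.float64(-58.59653970088954))
95 69 (np.float64(26.41462570996178), np.float64(-92.60773668227253), np.float64(-57.590061577390586))
blank [-22.3921994   23.12434967] [-118.55178897  -32.60454731]
```

View pics/c5.png

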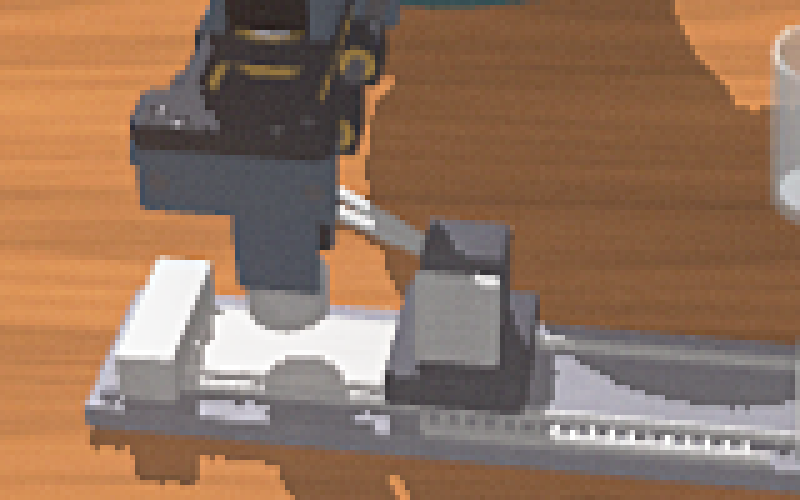

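The stamp hangs upright over the blank. Foot centre is at jig y -74.2, blank centre at -75.5, and the foot's +x edge at 17.7 means it is centred. Pressing now.

```bash
python3 -m inch '20 0 0 10 0 0 0;20 0 0 17 0 0 0;20 0 0 19 0 0 0;20 0 0 20 0 0 0;20 0 0 21 0 0 0;20 0 0 21 0 0 0' 50
```

```text
t: 12.15
position: [494.5, -57.3, 65.3]
orientation: [-2.339, -2.096, 0.001]
force: [-10.8, 1.8, 24.0]
gripper_width: 0.28
finger_force: 50.0
```

```bash
python3 -m inch '20 0 0 0.5 0 0 0;20 0 0 0.5 0 0 0;20 0 0 0.5 0 0 0;20 0 0 0.5 0 0 0;20 0 0 0.5 0 0 0;20 0 0 0.5 0 0 0;20 0 0 0.5 0 0 0;20 0 0 0.5 0 0 0'
```

```text
t: 13.15
position: [494.5, -57.3, 65.2]
orientation: [-2.34, -2.095, 0.001]
force: [-14.3, 3.4, 35.3]
gripper_width: 0.281
finger_force: 50.0
```

Firm press held for over a second. I'll relax the small sideways load, then lift straight off.

```bash
python3 -m inch '20 0 -0.3 0 0 0 0;20 0 -0.6 0 0 0 0;20 0 -0.6 0 0 0 0'; python3 -m inch '20 0 0 -2 0 0 0;20 0 0 -4 0 0 0;20 0 0 -12 0 0 0;20 0 0 -30 0 0 0;20 0 0 -60 0 0 0;20 0 0 -95 0 0 0;20 0 0 -95 0 0 0;20 0 0 -95 0 0 0'; python3 - <<'E'
from h import *
print(monitor.get_state()['position']); go(545.5,-321,160,-.11);go(545.5,-321,57,-.11)
p=cloud('top',np.load('pics/top0.npy'),145,220,415,495);k=(p[:,2]>5)&(p[:,2]<15);print(np.percentile(p[k],[1,99],axis=0),cv2.minAreaRect(p[k][:,:2].astype(np.float32)))
E
```

```text
t: 13.52
position: [494.4, -57.3, 65.3]
orientation: [2.34, 2.096, 0.0]
force: [-11.5, 2.3, 31.0]
gripper_width: 0.277
finger_force: 50.0
t: 14.52
position: [493.6, -57.3, 158.7]
orientation: [-2.34, -2.096, 0.0]
force: [-0.3, 0.2, -4.1]
gripper_width: 0.282
finger_force: 50.0
[493.64971552 -57.25492315 158.68652848]
shift [-256.5   80.5   -1.3] turn [-0. -0.  0.]
shift [-256.5   80.5  101.7] turn [-0. -0.  0.]
[[ 485.92154471 -384.82976506    5.16324056]
 [ 615.90965089 -274.16848347   13.73670459]] ((549.1261596679688, -356.4871826171875), (197.39244079589844, 163.9890594482422), 84.56305694580078)
```

```bash
python3 -m inch '20 -50 15 -2 0 0 0;20 -100 30 -2 0 0 0;20 -150 46 -2 0 0 0;20 -200 62 -2 0 0 0;20 -245 73 -2 0 0 0;20 -260 78 -2 0 0 0;20 -260 78 -2 0 0 0;20 -260 78 30 0 0 0;20 -260 78 70 0 0 0;20 -260 78 90 0 0 0;20 -260 78 97 0 0 0;20 -260 78 97 0 0 0'; python3 - <<'E'
from h import *
go(543,-325,55.4,-.11)
E
```

```text
t: 16.02
position: [543.2, -324.1, 62.2]
orientation: [2.34, 2.096, 0.0]
force: [0.9, -0.1, -3.4]
gripper_width: 0.279
finger_force: 50.0
shift [-0.9 -0.1  6.8] turn [0. 0. 0.]
```

```bash
python3 -m inch '20 0 0 3 0 0 0;20 0 0 5 0 0 0;20 0 0 6 0 0 0;20 0 0 6.7 0 0 0;20 0 0 6.7 0 0 0'
```

```text
t: 16.65
position: [543.0, -324.4, 55.4]
orientation: [2.34, 2.096, 0.0]
force: [-1.7, -0.1, 2.5]
gripper_width: 0.275
finger_force: 50.0
```

Contact is light (about +6 N relative to hanging). Releasing and retreating upward.

```bash
python3 -m inch '35 0 0 0 0 0 0;50 0 0 0 0 0 0;65 0 0 0 0 0 0;65 0 0 0 0 0 0;65 0 0 -20 0 0 0;65 0 0 -60 0 0 0;65 0 0 -120 0 0 0;65 -60 0 -130 0 0 0;65 -120 0 -130 0 0 0;65 -120 0 -130 0 0 0'; python3 - <<'E'
from h import *
im,_=snap('scene','s5');im2,_=snap('top','t5')
o=np.zeros((600,800,3),np.uint8)
o[:400]=cv2.resize(im[140:290,100:400],(800,400),interpolation=3)[:,:,::-1]
o[400:,:533]=cv2.resize(im2[130:250,230:550],(533,200),interpolation=3)[:,:,::-1]
cv2.imwrite('pics/c6.png',o)
E
```

```text
t: 17.9
position: [529.4, -447.1, 187.1]
orientation: [2.341, 2.091, 0.0]
force: [0.4, 1.2, -0.3]
gripper_width: 0.649
finger_force: 0.0
```

View pics/c6.png

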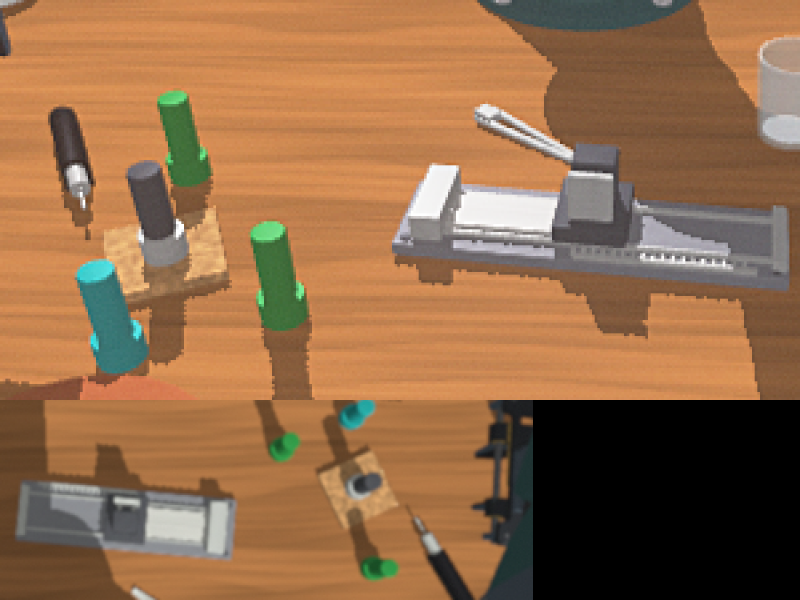

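The stamp stands upright on the middle of the cork at about (160,245) in the crop. The jaw is locked against the blank, the tumbler is standing, and the arm is clear.

```bash
python3 -c "
from cell import job
print(job.job_done())"
```

```text
the job is handed in; nothing more can be done
None
```

I handed the job in at about 18 s: the jaw is locked with the blank snug against the stop, the stamp was pressed mid-blank at 24–35 N for over a second, lifted off and stood upright on its cork, and nothing was knocked over; the cameras showed no visible mark.

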